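# Load a grinding jar from the ball loader and hold its spring slide at the mark

### The job

Charge the small grinding jar: stand the grey adapter cup fully home in the round seat of the ball loader and the narrow steel jar fully home in the adapter cup. Then pull the loader's spring-return slide out by its black tab until its pointer stands at the raised index mark, so that all four balls roll into the jar, and finish while still holding the slide at the mark - do not let it spring back. Leave the beaker and the jar's lid where they stand.

Things in the scene. Friction and masses are not known exactly. Their poses are not given: they have to be found in the camera images.
- loader: the ball loader, a fixed bench device. Origin on the worktop under its middle, z up. Its -x side faces the robot, +y runs up the ball track. Grey base plate x -48..48, y -162..138 mm, top at z 10 mm. Slide housing x -23..23, y -42..-18 mm, top at z 134 mm. White scale bar in front (-x) of the housing, y -46..-37 mm, top at z 100 mm
- seat_floor (a point): centre of the floor of the loader's round steel seat, loader frame (0, -110, 14) mm, axes as the loader's. The seat is a fixed cup of 64 mm bore and 75 mm outside diameter; its rim, chamfered 2 mm inside, is 22 mm above this point
- track_mouth (a point): middle of the lower end of the ball track's floor, loader frame (0, -83, 93) mm. The track is an aluminium channel, x -12..12 mm, walls 10 mm above its floor, rising from here along +y at 6 degrees over 205 mm (end stop top at z 129 mm). The nested jar stands 5 mm from the mouth, its rim 5 mm lower; so hold vessels by their loader-x sides when lowering them into the seat
- adapter: adapter cup, plain grey plastic, open at the top: outside diameter 60 mm, height 48 mm, wall 6 mm (bore 48 mm), floor 6 mm thick, edges of mouth and foot chamfered 2 mm, about 120 g. Origin at the centre of its underside, z up its axis. Stands on the worktop to the robot's right at the start; in the seat it stands 26 mm proud of the rim
- jar: grinding jar, narrow open steel cup: outside diameter 44 mm, height 68 mm, wall 4 mm, floor 4 mm, foot chamfered 2 mm, about 220 g. Origin at the centre of its underside, z up its axis. Stands on the worktop to the robot's right at the start; home in the adapter its underside is 6 mm above the adapter's and it stands 26 mm proud of the adapter, its rim 88 mm above the worktop
- gate: the steel slide with its tab; moves only along the loader's x: 40 mm out (towards -x) the pointer is at the mark, 65 mm out is the end stop. Origin at loader frame (0, -30, 0) mm at rest. A spring draws it back, 4 N when closed, 8.5 N at the mark. It is a sheet across the track with a 28 mm port: balls pass only within about 5 mm of the mark, and need about 1 s; pulled too far it blocks them again
- tab_grip (a point): centre of the slide's pull tab, moves with it: upright black pad 10 mm thick (loader's x), 36 mm wide (y), 36 mm high (z). At rest at loader frame (-70, -4, 104) mm. 53 mm free between its rear face and the track's wall, nothing in front, nor below down to the base plate. The slide's sheet runs back along x 26 mm to the -y side of this point, its top at z 123 mm
- pointer (a point): tip of the small black pointer on the slide, over the white scale bar; moves with the slide
- mark (a point): the index mark: foot of the raised steel blade, 3 mm thick and 14 mm high, on the white scale bar, 40 mm in front (-x of the loader) of the pointer's rest position. The pointer is at the mark when both have the same x in the loader's frame
- ball_1: steel grinding ball, 15 mm diameter, 14 g; origin at its centre; the four lie in single file in the sloping track against the closed slide, number 1 nearest the slide
- ball_2: steel grinding ball, 15 mm diameter, 14 g; origin at its centre; the four lie in single file in the sloping track against the closed slide, number 1 nearest the slide
- ball_3: steel grinding ball, 15 mm diameter, 14 g; origin at its centre; the four lie in single file in the sloping track against the closed slide, number 1 nearest the slide
- ball_4: steel grinding ball, 15 mm diameter, 14 g; origin at its centre; the four lie in single file in the sloping track against the closed slide, number 1 nearest the slide
- beaker: bystander: translucent plastic beaker, 65 mm wide, 77 mm high, origin at the centre of its underside; leave it
- jar_lid: bystander: the jar's round steel lid with knurled edge, 52 mm wide, 22 mm high over its knob, origin at the centre of its underside; leave it

How it is judged (in metres and radians):
On the way, in this order (a step that is already met when the one before it is completed fails the run):
1. the adapter cup stands fully home and upright in the loader's seat (horizontal distance between adapter and seat_floor below 0.004 m and z of adapter in the frame of seat_floor between -0.004 and 0.004 m and angle between adapter's own z axis and vertical below 0.08 rad), for 0.2 s.
2. the jar stands fully home and upright in the adapter cup, which is home in the seat (all of step 1 and horizontal distance between jar and adapter below 0.004 m and z of jar in the frame of adapter between 0.002 and 0.01 m and angle between jar's own z axis and vertical below 0.1 rad), for 0.2 s.
3. the fingers hold the slide with its pointer at the mark (x of pointer in the frame of mark between -0.004 and 0.004 m and contact force between the fingers and gate above 2 N), for 0.3 s.
At the end, for the whole second after the job is handed in: The fingers are still on the pull tab (more than 2 N) and hold the slide 36 to 44 mm out (mark at 40); the adapter is home in the seat and the jar home in the adapter (axes within 4 mm, heights within 4 mm, upright within about 5 degrees); all four balls are inside the jar (all of step 2 and all of step 3 and z of ball_1 in the frame of jar between 0 and 0.055 m and horizontal distance between each of ball_1, ball_2, ball_3, ball_4 and jar below 0.018 m and z of ball_2 in the frame of jar between 0 and 0.055 m and z of ball_3 in the frame of jar between 0 and 0.055 m and z of ball_4 in the frame of jar between 0 and 0.055 m); the arm keeps its last pose, push and grip.
It fails at once if the beaker or the jar's lid is pushed more than 30 mm from its place (distance of any of beaker, jar_lid from where it was at the start of the episode above 0.03 m).
It also fails if it takes over 64 s, if anything falls off the work surface, if the arm or the gripper's body presses on something with over 40 N, if the wrist force passes 120 N, or if a joint passes its speed limit or range.

### The arm

A 6-joint arm with a two-finger parallel gripper is mounted at the origin on a cart in front of the work surface, level with it; the furniture and walls round the work are solid. World frame = base frame: x ahead of the robot, y to its left, z up, the work surface at z = 0. Lengths are in mm, angles in rad, forces in N, time in s.
With the tool pointing down it reaches from about 350 to 775 mm from the base axis. Payload 7.3 kg.
Tool frame: the origin (TCP) lies on the centre line of the jaws, within the pads' length; the fingertips stand robot.tips_ahead ahead of it and the grasp point (between the pads) lies 3 mm ahead of it (robot.tips_ahead is the distance from the TCP to the fingertips, in mm); z points along the fingers, y is the line along which they close (so a half turn about z gives the same grasp; the last joint's range is limited). The gripper opens to 92 mm and grips with 3 to 60 N. Pads are 19 mm wide; open, the fingers measure 130 mm over their backs; the gripper's body (75 mm by 190 mm) begins 47 mm behind the grasp point.
Start: joints at [-1.476, 0.342, 1.524, -0, 1.275, -0.146], TCP at [125.223, -509.865, 248.741] pointing down, gripper open.
Joint ranges: [-2.53, 2.53], [-0.77, 2.02], [0.04, 2.7], [-1, 4.14], [0.28, 2.66], [-3.11, 3.11]. Speed limits (rad/s): [2.57, 2.57, 3.14, 3.14, 3.14, 3.14].

### API

Orientations are given as a unit quaternion [w, x, y, z].
In Python, from workcell import robot gives the robot as it stands.
- The arm moves only by the shell command python3 drive.py 'ROWS' [OPENING] [FORCE]. ROWS is a JSON list of rows, 1 to 8 of them, each of 6 numbers: dx, dy, dz in mm, then a rotation vector rx, ry, rz in rad; each row shifts and turns the commanded pose from where the row before left it, along the tool's axes as they then stand; what a row does not reach is not made up. A row lasts 1/12 s, in which the tool goes at most 41.7 mm and 0.125 rad, less where a joint would pass 70% of its speed; a pose out of reach is approached as far as the arm can. OPENING is the opening from 0.0 (shut) to 1.0 (fully open), set as the command begins (- or left out keeps the last). The fingers move at their own pace and stop on an object; FORCE is the grip in N (left out, the last holds). Time passes only in rows, so rows that do not move let the fingers close. It prints the time, the measured TCP pose, the force, the opening and the grip force at its end. Input that does not fit is refused with a message, and nothing moves.
- robot.sense(): the state, without advancing time (a new reading comes with each control period).
- robot.snapshot(name): name is "scene" or "top"; returns a dict with "image" (384x512x3 uint8, red, green, blue), "camera_matrix" (3x3 intrinsics, pixels), "rvec" (rotation vector, rad) and "tvec" (3), from world to camera coordinates, as OpenCV has them. Camera axes: x right, y down, z forward; pixel columns grow to the right and rows downward; lengths in mm; the calibration is good to about 2 mm. A picture is of the moment at which its call begins. There is no depth.
- robot.hand_in(): hands the job in; it is judged then, once.
The state is a dict: "t": time; "joint_positions": joint angles; "qvel": joint speeds; "effort": joint torques, N m; "tool_pos": TCP position; "ee_rot": TCP orientation; "ft_force": force on the tool from outside, world axes, zero at the start; "torque": the same for the moment, N m; "finger_gap": opening from 0.0 (shut) to 1.0 (fully open); "grip_force": force on a finger pad.
Only numpy, scipy, OpenCV 4.12 (cv2) and the standard library are available. Lean on these libraries where they do the work, as an engineer would, in place of code of your own. Each camera call takes 0.05 s, during which the arm holds its last target. There are 200 camera calls.

## Working session

There is one attempt and no reset: what is moved stays moved. The work goes in short steps, Python scripts to look and compute and a shell command to move; the robot and the scene stay as the last step left them, time stands still between calls to the robot, and variables do not carry over. Pictures are saved under pics/ and viewed, at most 10 in all, crops included, and the job is handed in when it is done.

```bash
ls; mkdir -p pics
python3 - <<'E'
from workcell import robot
import cv2,numpy as np
print(robot.tips_ahead, robot.sense())
for n in ("scene","top"):
    s=robot.snapshot(n); cv2.imwrite(f"pics/{n}0.png",s["image"][:,:,::-1])
    R=cv2.Rodrigues(np.array(s["rvec"],float))[0]; print(n,s["camera_matrix"],-R.T@np.array(s["tvec"]).ravel(),R)
    np.savez(f"{n}0.npz",**s)
E
```

```text
drive.py
pics
workcell.py
22.0 {'t': 0.0, 'joint_positions': array([-1.47601834e+00,  3.42723926e-01,  1.52501056e+00,  2.56298903e-06,
        1.27534394e+00, -1.46005723e-01]), 'qvel': array([ 0.00059945, -0.00095926, -0.00044554,  0.00082959,  0.00061491,
       -0.00076155]), 'effort': array([-1.27979915e-04, -4.31240451e+01, -2.44220620e+01,  7.18770898e-02,
        5.59611549e-02, -1.09562422e-04]), 'tool_pos': array([ 125.17896363, -509.49262878,  248.04654358]), 'ee_rot': array([-7.42612198e-04,  9.92761421e-01,  1.20100833e-01,  2.02514227e-05]), 'ft_force': array([ 0.31858663, -0.15089492, -0.23710915]), 'torque': array([-0.02338051, -0.05357991,  0.03121995]), 'grip_force': 0.0, 'finger_gap': 1.0008183666371462}
scene [[482.24854222   0.         259.06315884]
 [  0.         482.24854222 189.43222223]
 [  0.           0.           1.        ]] [207.52558511 426.87700429 828.4799361 ] [[-0.80882697 -0.58797348  0.0092801 ]
 [-0.43895999  0.59318982 -0.67486292]
 [ 0.39129664 -0.54992092 -0.73788476]]
top [[362.62252242   0.         253.25250272]
 [  0.         362.62252242 192.98445105]
 [  0.           0.           1.        ]] [ 534.06179835 -117.15014815  937.18866854] [[ 0.00939467 -0.99990428 -0.01015737]
 [-0.99792417 -0.00872791 -0.06380571]
 [ 0.06371095  0.01073572 -0.99791065]]
```

View pics/top0.png

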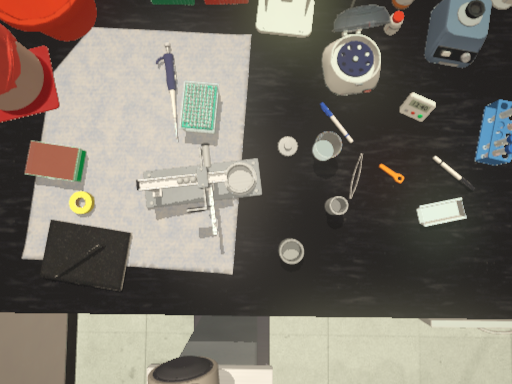

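View pics/scene0.png

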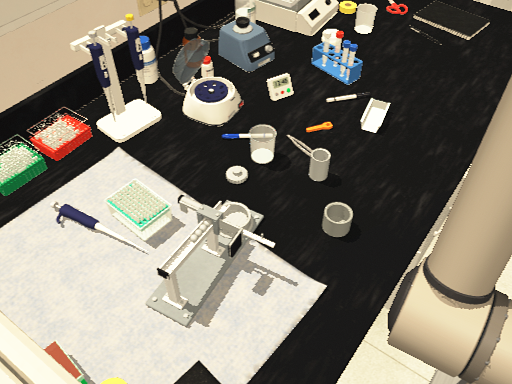

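```bash
cat > h.py <<'E'
import cv2,numpy as np
def cam(s):
    R=cv2.Rodrigues(np.array(s["rvec"],float))[0]; t=np.array(s["tvec"],float).ravel(); return np.array(s["camera_matrix"]),R,t
def ray(s,uv,z):
    K,R,t=cam(s); c=-R.T@t; d=R.T@np.linalg.inv(K)@[uv[0],uv[1],1]; return c+d*(z-c[2])/d[2]
def proj(s,P):
    K,R,t=cam(s); q=(R@np.atleast_2d(P).T).T+t; q=q@K.T; return q[:,:2]/q[:,2:]
E
python3 - <<'E'
import cv2,numpy as np
from h import *
T=dict(np.load("top0.npz"));S=dict(np.load("scene0.npz"))
a=cv2.resize(T["image"][130:270,130:360,::-1],None,fx=3.4,fy=3.4,interpolation=cv2.INTER_CUBIC);cv2.imwrite("pics/tc.png",a)
b=cv2.resize(S["image"][140:330,140:370,::-1],None,fx=3.1,fy=3.1,interpolation=cv2.INTER_CUBIC);cv2.imwrite("pics/sc.png",b)
for n,s,box in (("ad T",T,(272,232,310,270)),("jar T",T,(322,190,350,222)),("ad S",S,(318,196,358,242)),("jar S",S,(303,143,334,186))):
    g=cv2.cvtColor(s["image"],cv2.COLOR_RGB2GRAY)[box[1]:box[3],box[0]:box[2]]
    for th in (50,80):
        m=(g>th).astype(np.uint8); c=max(cv2.findContours(m,0,cv2.CHAIN_APPROX_NONE)[0],key=len)
        x,y,w,h=cv2.boundingRect(c); e=cv2.fitEllipse(cv2.convexHull(c)); print(n,th,(x+box[0],y+box[1],w,h),np.round(e[0],1)+np.array(box[:2]),np.round(e[1],1))
E
```

```text
ad T 50 (272, 232, 33, 33) [286.  247.3] [27.4 40.8]
ad T 80 (278, 238, 26, 27) [290.9 250.8] [25.5 26.7]
jar T 50 (324, 196, 25, 20) [336.3 205.6] [20.8 24.9]
jar T 80 (325, 196, 24, 19) [336.6 205.3] [19.9 23.6]
ad S 50 (322, 202, 32, 35) [337.  218.8] [32.5 36.7]
ad S 80 (322, 202, 31, 35) [336.8 218.8] [31.8 36.1]
jar S 50 (303, 143, 28, 39) [315.6 159.9] [28.6 43.2]
jar S 80 (303, 143, 28, 38) [315.7 159.9] [28.8 42.1]
```

View pics/tc.png

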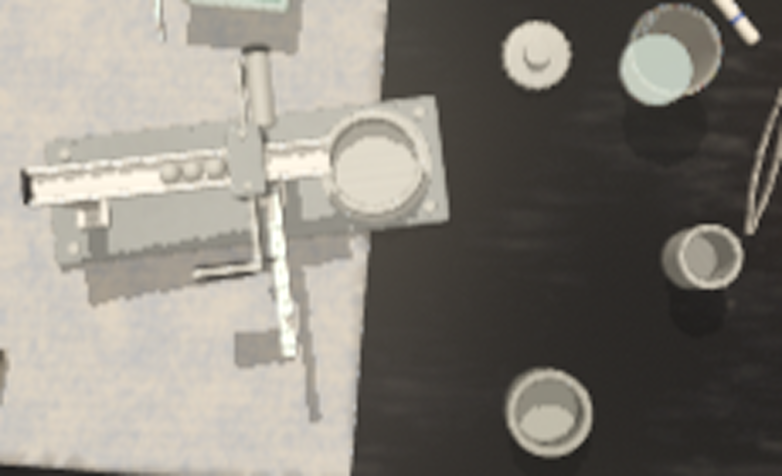

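View pics/sc.png

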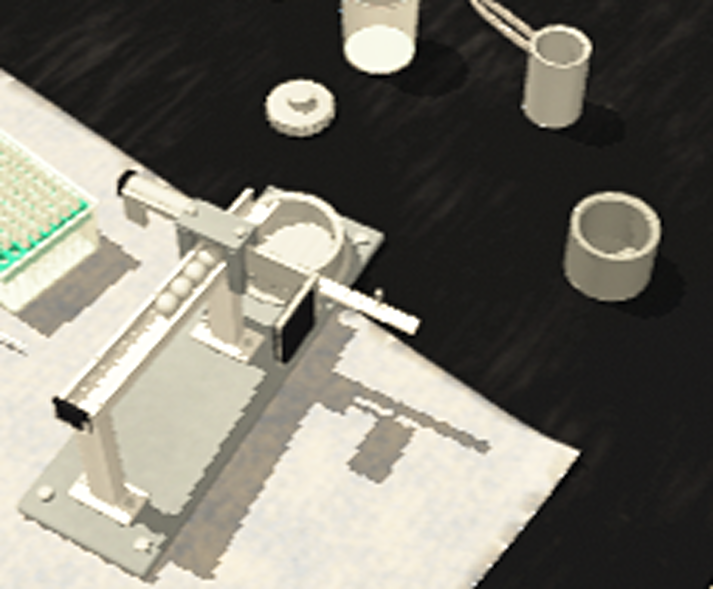

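Run:
```python
import cv2,numpy as np
from scipy.optimize import least_squares
from h import *
T=dict(np.load("top0.npz"));S=dict(np.load("scene0.npz"))
L=np.array([[48,-162],[-48,-162],[-48,138],[48,138]],float)
tc=np.array([[434,96],[448,219],[63,270],[45,143]])/3.4+130
sc=np.array([[270,188],[385,236],[157,578],[18,508]])/3.1+140
def kab(A,B):
    a=A-A.mean(0);b=B-B.mean(0);th=np.arctan2((a[:,0]*b[:,1]-a[:,1]*b[:,0]).sum(),(a*b).sum())
    R=np.array([[np.cos(th),-np.sin(th)],[np.sin(th),np.cos(th)]]);t=B.mean(0)-R@A.mean(0);return th,t,R,B-(A@R.T+t)
for n,s,p in (("T",T,tc-.35),("S",S,sc-.35)):
    B=np.array([ray(s,q,10)[:2] for q in p]); th,t,R,res=kab(L,B); print(n,"yaw",th,"org",t,"seat",R@[0,-110]+t,"\n",res.round(1))
print("seat rim T",ray(T,(241,177.7),36))
def rim(s,box,z,r,th):
    g=cv2.cvtColor(s["image"],cv2.COLOR_RGB2GRAY)[box[1]:box[3],box[0]:box[2]]
    m=(g>th).astype(np.uint8); m=cv2.morphologyEx(m,cv2.MORPH_OPEN,np.ones((5,5)))
    c=max(cv2.findContours(m,0,cv2.CHAIN_APPROX_NONE)[0],key=len)[:,0]+np.array(box[:2])
    K,R,t=cam(s);C=(-R.T@t)[:2]
    P=np.array([ray(s,q,z)[:2] for q in c]); D=np.linalg.norm(P-C,axis=1)
    o=P[D>np.median(D)]; 
    o=P; 
    x=P[D.argmax()]-(P[D.argmax()]-C)/D.max()*r
    for _ in range(10):
        d=(x-C)/np.linalg.norm(x-C); k=P[(P-x)@d>-0.1*r]
        x=least_squares(lambda x:np.linalg.norm(k-x,axis=1)+ (0) -r+1,x,loss="soft_l1").x
    return x,len(k),np.std(np.linalg.norm(k-x,axis=1)),np.mean(np.linalg.norm(k-x,axis=1))
for th in (70,90):
  print("ad",rim(T,(272,232,310,270),48,30,th),rim(S,(318,196,358,242),48,30,th))
  print("jar",rim(T,(322,190,350,222),68,22,th),rim(S,(306,146,334,186),68,22,th))
```

```text
T yaw 0.13581256788659118 org [615.89413151  35.62016118] seat [630.78763003 -73.36691925] 
 [[-1.4  1.6]
 [ 0.4  3.3]
 [-0.  -4.2]
 [ 1.  -0.8]]
S yaw 0.13966060255249585 org [611.78538952  38.37894019] seat [627.0981628  -70.55002278] 
 [[-1.3  2.4]
 [ 0.3  2.7]
 [-1.3 -3.6]
 [ 2.2 -1.4]]
seat rim T [629.58662458 -76.48846583  36.        ]
ad (array([ 448.4663486 , -201.73235601]), 37, np.float64(1.0813488798823316), np.float64(29.43297868394025)) (array([ 449.4213553 , -201.69565862]), 39, np.float64(0.834273450921488), np.float64(29.286897146131015))
jar (array([ 562.84405968, -313.95631718]), 27, np.float64(0.8489245302052604), np.float64(21.300490274836562)) (array([ 562.61594283, -312.78180551]), 25, np.float64(1.160378374465772), np.float64(21.503106630782764))
ad (array([ 449.28624588, -200.68767998]), 43, np.float64(2.7653438064901894), np.float64(28.25704181905554)) (array([ 449.32338358, -201.43268191]), 38, np.float64(0.6244990430098972), np.float64(29.159720186319426))
jar (array([ 562.77122626, -313.01630334]), 28, np.float64(1.144024912752212), np.float64(21.35644888126553)) (array([ 562.606231 , -312.3822274]), 25, np.float64(1.1486302713138528), np.float64(21.391578394257703))
```

Run:
```python
import cv2,numpy as np
T=dict(np.load("top0.npz"));S=dict(np.load("scene0.npz"))
a=cv2.resize(T["image"][155:203,210:266,::-1],None,fx=7,fy=7,interpolation=cv2.INTER_NEAREST)
b=cv2.resize(S["image"][195:260,212:268,::-1],None,fx=7,fy=7,interpolation=cv2.INTER_NEAREST)
o=np.zeros((455,784,3),np.uint8);o[:336,:392]=a;o[:455,392:]=b
cv2.imwrite("pics/seat.png",o)
```

```text
(no output)
```

View pics/seat.png

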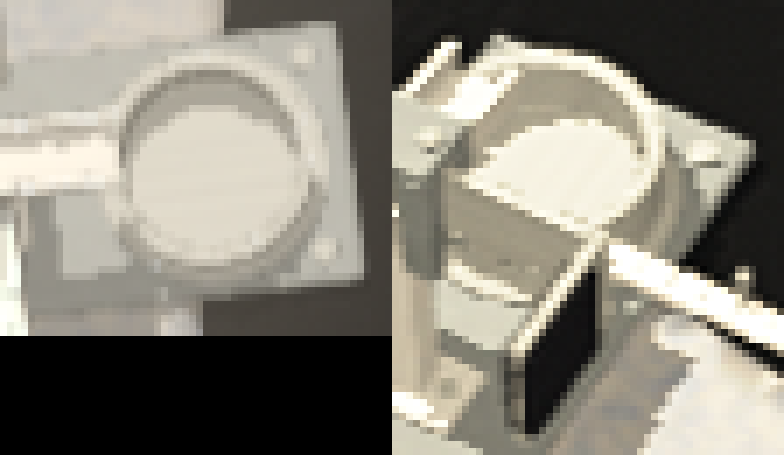

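Run:
```python
import numpy as np
from scipy.optimize import least_squares
from h import *
T=dict(np.load("top0.npz"));S=dict(np.load("scene0.npz"))
tp=np.array([[213,55],[270,72],[310,110],[325,160],[313,215]])/7-.5+[210,155]
sp=(np.array([[560,48],[620,68],[650,100],[665,140],[660,170]])-[392,0])/7-.5+[212,195]
for s,p in ((T,tp),(S,sp)):
    P=np.array([ray(s,q,36)[:2] for q in p]); r=least_squares(lambda x:np.linalg.norm(P-x,axis=1)-37.5,[630,-75]);print(r.x,r.fun.round(1))
# plate right-end corners T,(inner estimates) and tab corners in S
for q in ([333,22],[364,280]): print("T end",ray(T,np.array(q)/7-.5+[210,155],10))
print("S end",ray(S,(np.array([752,145])-[392,0])/7-.5+[212,195],10))
# tab: front-face top corners/bottom in S, candidates heights 122 / 86
for q,z in (([602,245],122),([520,350],122),([535,432],86),([602,350],86)): print("tab",ray(S,(np.array(q)-[392,0])/7-.5+[212,195],z))
```

```text
[629.72371565 -76.28830697] [ 1.1 -0.6 -0.3 -0.   0.8]
[629.92341987 -71.73354744] [ 0.3  0.1 -0.7  0.1  0.4]
T end [ 684.63772758 -116.16298609   10.        ]
T end [ 589.5532488  -128.33371987   10.        ]
S end [ 589.69138109 -126.17311033   10.        ]
tab [549.32326429   0.63592836 122.        ]
tab [545.62328202  40.08203635 122.        ]
tab [543.14217261  38.89180235  86.        ]
tab [545.0572311    7.25276061  86.        ]
```

```bash
cat > w.py <<'E'
import sys,numpy as np
from scipy.spatial.transform import Rotation as Ro
from workcell import robot
s=robot.sense(); q=s["ee_rot"]; R=Ro.from_quat([q[1],q[2],q[3],q[0]]).as_matrix()
p=np.array(s["tool_pos"]); print("t",round(s["t"],2),"p",p.round(1),"alpha",round(np.arctan2(R[1,0],R[0,0]),4),"tilt",R[:2,2].round(4),"F",s["ft_force"].round(1),"gap",round(92*s["finger_gap"],1),"grip",round(s["grip_force"],1))
if len(sys.argv)>3: print("tool delta",(R.T@(np.array(sys.argv[1:4],float)-p)).round(1))
E
python3 drive.py '[[0, 0, 0, 0, 0, -0.122], [0, 0, 0, 0, 0, -0.122], [0, 0, 0, 0, 0, -0.122], [0, 0, 0, 0, 0, -0.122], [0, 0, 0, 0, 0, -0.122], [0, 0, 0, 0, 0, -0.122], [0, 0, 0, 0, 0, -0.122], [0, 0, 0, 0, 0, -0.122]]' 1.0 20
python3 drive.py '[[0, 0, 0, 0, 0, -0.122], [0, 0, 0, 0, 0, -0.122], [0, 0, 0, 0, 0, -0.122], [0, 0, 0, 0, 0, -0.124], [0, 0, 0, 0, 0, 0]]'
python3 w.py 449 -201.5 150
```

```text
t: 0.77
tool_pos: [125.2, -509.6, 248.3]
ee_rot: [-0.0, 0.819, 0.574, 0.0]
ft_force: [0.1, -0.7, 0.1]
finger_gap: 1.003
grip_force: 0.0
t: 1.18
tool_pos: [125.2, -509.6, 248.4]
ee_rot: [-0.0, 0.656, 0.755, 0.0]
ft_force: [0.6, -0.4, 0.2]
finger_gap: 1.004
grip_force: 0.0
t 1.18 p [ 125.2 -509.6  248.4] alpha 1.7113 tilt [-0.0001  0.0008] F [ 0.6 -0.4  0.2] gap 92.3 grip 0.0
tool delta [259.7 363.8  98.6]
```

```bash
python3 drive.py '[[16, 23, 6, 0, 0, 0], [16, 23, 6, 0, 0, 0], [16, 23, 6, 0, 0, 0], [16, 23, 6, 0, 0, 0], [16, 23, 6, 0, 0, 0], [16, 23, 6, 0, 0, 0], [16, 23, 6, 0, 0, 0], [16, 23, 6, 0, 0, 0]]' >/dev/null
python3 drive.py '[[16, 23, 6, 0, 0, 0], [16, 23, 6, 0, 0, 0], [16, 23, 6, 0, 0, 0], [16, 23, 6, 0, 0, 0], [16, 23, 6, 0, 0, 0], [16, 23, 6, 0, 0, 0], [16, 23, 6, 0, 0, 0], [0, 0, 0, 0, 0, 0]]' >/dev/null
python3 w.py 449 -201.5 54
```

```text
t 2.52 p [ 436.5 -222.1  157.6] alpha 1.7059 tilt [-0.0004  0.002 ] F [-1.5  1.  -0. ] gap 92.1 grip 0.0
tool delta [ 18.6  15.2 103.6]
```

```bash
python3 drive.py '[[18.7, 15.2, 20, 0, 0, 0], [0, 0, 25, 0, 0, 0], [0, 0, 25, 0, 0, 0], [0, 0, 20, 0, 0, 0], [0, 0, 13, 0, 0, 0], [0, 0, 0, 0, 0, 0]]' >/dev/null
python3 w.py 449 -201.5 54
python3 drive.py '[[0, 0, 0, 0, 0, 0], [0, 0, 0, 0, 0, 0], [0, 0, 0, 0, 0, 0], [0, 0, 0, 0, 0, 0], [0, 0, 0, 0, 0, 0], [0, 0, 0, 0, 0, 0], [0, 0, 0, 0, 0, 0], [0, 0, 0, 0, 0, 0]]' 0.4 25
python3 w.py
```

```text
t 3.02 p [ 445.2 -204.1   53.3] alpha 1.7034 tilt [-0.0046  0.0028] F [-0.4  0.7  0. ] gap 92.1 grip 0.0
tool delta [ 2.1  4.1 -0.8]
t: 3.68
tool_pos: [447.5, -205.0, 56.4]
ee_rot: [0.001, 0.657, 0.753, 0.0]
ft_force: [0.2, -0.3, 6.5]
finger_gap: 0.638
grip_force: 25.0
t 3.68 p [ 447.5 -205.    56.4] alpha 1.7067 tilt [ 0.0013 -0.0009] F [ 0.2 -0.3  6.5] gap 58.7 grip 25.0
```

```bash
python3 drive.py '[[0, 0, -15, 0, 0, 0], [0, 0, -25, 0, 0, 0], [0, 0, -25, 0, 0, 0], [0, 0, 0, 0, 0, 0]]' >/dev/null
python3 w.py 629.9 -76.2 122
```

```text
t 4.02 p [ 448.9 -205.9  124.6] alpha 1.7069 tilt [ 0.0058 -0.004 ] F [ 1.5 -0.9 -0. ] gap 58.4 grip 25.0
tool delta [103.9 196.9   3.1]
```

```bash
python3 drive.py '[[13, 24, 0, 0, 0, 0], [13, 24, 0, 0, 0, 0], [13, 24, 0, 0, 0, 0], [13, 24, 0, 0, 0, 0], [13, 24, 0, 0, 0, 0], [13, 24, 0, 0, 0, 0], [13, 24, 0, 0, 0, 0], [12, 24, 0, 0, 0, 0]]' >/dev/null
python3 drive.py '[[0, 0, 0, 0, 0, 0], [0, 0, 0, 0, 0, 0], [0, 0, 0, 0, 0, 0]]' >/dev/null
python3 w.py 629.9 -76.2 122
python3 - <<'E'
from workcell import robot
import cv2,numpy as np
o=np.zeros((480,800,3),np.uint8)
for i,(n,b) in enumerate((("scene",(190,110,290,230)),("top",(200,130,300,250)))):
    s=robot.snapshot(n); np.savez(n+"1.npz",**s)
    o[:,i*400:i*400+400]=cv2.resize(s["image"][b[1]:b[3],b[0]:b[2],::-1],None,fx=4,fy=4,interpolation=cv2.INTER_NEAREST)
cv2.imwrite("pics/over.png",o)
E
```

```text
t 4.93 p [623.  -76.7 119.7] alpha 1.7069 tilt [-0.0013 -0.    ] F [ 1.1 -1.2 -0.2] gap 58.6 grip 25.0
tool delta [-0.5  6.9 -2.4]
```

View pics/over.png

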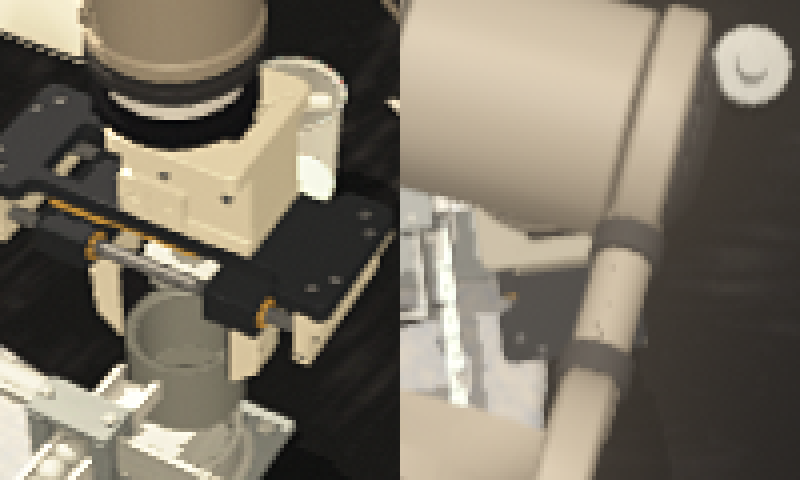

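Run:
```python
import numpy as np
from h import *
S=dict(np.load("scene1.npz"))
a=np.linspace(0,2*np.pi,73)
P=np.c_[622.6+30*np.cos(a),-73.5+30*np.sin(a),0*a+111.3]
p=((proj(S,P)+.5-[190,110])*4)
print("rim pred x",p[:,0].min(),p[:,0].max(),"y",p[:,1].min(),p[:,1].max())
P[:,2]=63.3;p=((proj(S,P)+.5-[190,110])*4);print("base",p[:,0].min(),p[:,0].max(),p[:,1].max())
d=(proj(S,[[632.6,-73.5,111],[622.6,-63.5,111]])-proj(S,[[622.6,-73.5,111]]))*4;print(d)
```

```text
rim pred x 122.16809275020319 241.9798267682586 y 286.2076634743396 374.97630528183333
base 126.8343657203493 242.4044249818371 436.6187433277388
[[-15.68231367  -8.76281598]
 [-12.34569964  11.95984674]]
```

```bash
python3 drive.py '[[1.5, 7, 8, 0, 0, 0], [0, 0, 14, 0, 0, 0], [0, 0, 0, 0, 0, 0], [0, 0, 0, 0, 0, 0]]' >/dev/null
python3 w.py 629.9 -76.2 120
python3 - <<'E'
from workcell import robot
import cv2,numpy as np
s=robot.snapshot("scene"); np.savez("scene2.npz",**s)
cv2.imwrite("pics/near.png",cv2.resize(s["image"][175:250,205:280,::-1],None,fx=8,fy=8,interpolation=cv2.INTER_NEAREST))
E
```

```text
t 5.37 p [629.2 -73.8  97.6] alpha 1.7065 tilt [-0.0028  0.0011] F [ 0.   0.5 -0.9] gap 58.4 grip 25.0
tool delta [ -2.4   0.3 -22.5]
```

View pics/near.png

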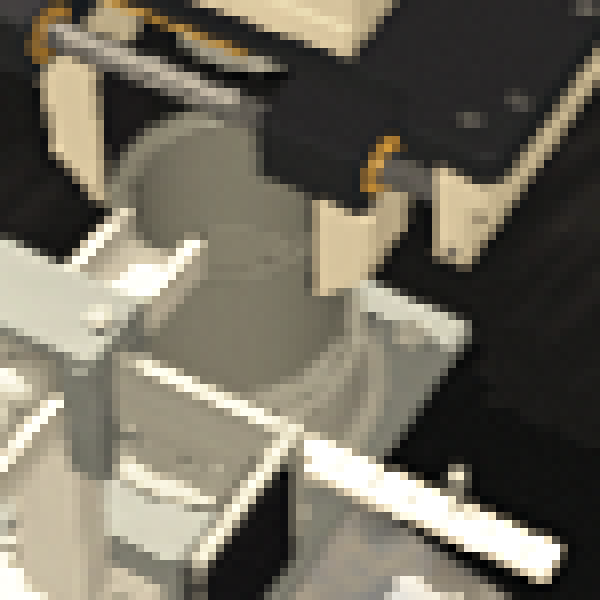

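```bash
python3 drive.py '[[-1, 0, 6, 0, 0, 0], [0, 0, 6, 0, 0, 0], [0, 0, 4, 0, 0, 0], [0, 0, 0, 0, 0, 0]]' >/dev/null;python3 w.py
python3 drive.py '[[0, 0, 4, 0, 0, 0], [0, 0, 4, 0, 0, 0], [0, 0, 0, 0, 0, 0]]' >/dev/null; python3 w.py 629.2 -74 70.4
```

```text
t 5.75 p [630.9 -73.6  84. ] alpha 1.7067 tilt [0.0024 0.002 ] F [-2.2  6.1  8.3] gap 58.9 grip 25.0
t 6.0 p [630.8 -72.   76.7] alpha 1.7072 tilt [0.0025 0.0039] F [-2.4 11.4 14.5] gap 58.7 grip 25.0
tool delta [-1.8 -1.9  6.3]
```

```bash
python3 drive.py '[[1.5, 0, 0, 0, 0, 0], [0, 0, 4, 0, 0, 0], [0, 0, 0, 0, 0, 0]]' >/dev/null;python3 w.py
python3 drive.py '[[0, 0, 3, 0, 0, 0], [0, 0, 2, 0, 0, 0], [0, 0, 0, 0, 0, 0]]' >/dev/null; python3 w.py 629.2 -74 70.4
```

```text
t 6.25 p [630.8 -71.3  72.8] alpha 1.7072 tilt [0.003  0.0026] F [1.  6.5 6.4] gap 58.9 grip 25.0
t 6.5 p [631.3 -73.1  70.2] alpha 1.7072 tilt [ 0.0049 -0.0002] F [-6.9  3.4 26.2] gap 58.6 grip 25.0
tool delta [-0.6 -2.2 -0.3]
```

```bash
python3 drive.py '[[0, 0, -1, 0, 0, 0], [0, 0, 0, 0, 0, 0], [0, 0, 0, 0, 0, 0], [0, 0, 0, 0, 0, 0]]' 0.9 >/dev/null;python3 w.py
python3 drive.py '[[0, 0, -15, 0, 0, 0], [0, 0, -30, 0, 0, 0], [0, 0, -35, 0, 0, 0], [-30, -20, 0, 0, 0, 0], [-30, -20, 0, 0, 0, 0], [-30, -10, 0, 0, 0, 0], [-30, 0, 0, 0, 0, 0], [-30, 0, 0, 0, 0, 0]]' >/dev/null
python3 drive.py '[[-30, 0, 0, 0, 0, 0], [-20, 0, 0, 0, 0, 0], [0, 0, 0, 0, 0, 0]]' >/dev/null
python3 w.py 562.7 -312.8 150
python3 - <<'E'
from workcell import robot
import cv2,numpy as np
o=np.zeros((480,800,3),np.uint8)
for i,(n,b) in enumerate((("scene",(210,180,280,264)),("top",(205,145,275,229)))):
    s=robot.snapshot(n); np.savez(n+"3.npz",**s)
    o[:,i*400:i*400+400]=cv2.resize(s["image"][b[1]:b[3],b[0]:b[2],::-1],(400,480),interpolation=cv2.INTER_NEAREST)
cv2.imwrite("pics/home.png",o)
E
```

```text
t 6.83 p [629.7 -73.8  66.1] alpha 1.7066 tilt [-0.0008  0.0001] F [ 0.4 -0.6  1. ] gap 80.0 grip 0.0
t 7.75 p [ 607.1 -283.2  145.6] alpha 1.7027 tilt [-0.0002 -0.0013] F [-0.5  1.  -0.4] gap 82.9 grip 0.0
tool delta [-23.5 -47.9  -4.3]
```

View pics/home.png

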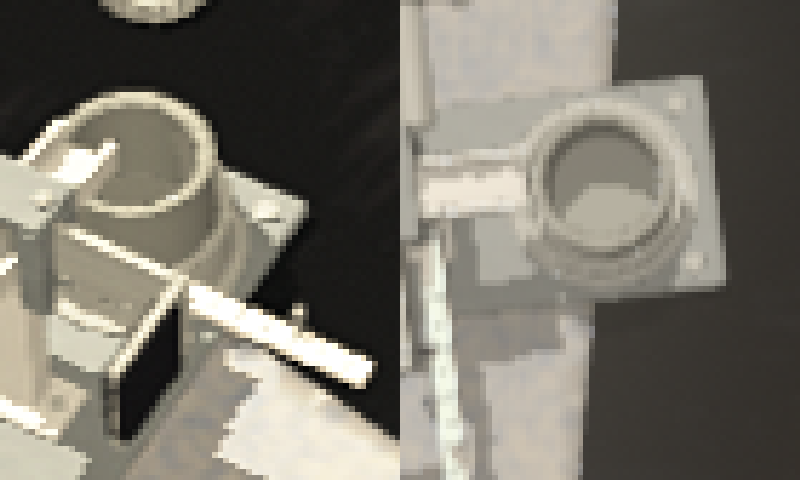

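```bash
python3 - <<'E'
from h import *
T=dict(np.load("top3.npz"));S=dict(np.load("scene3.npz"))
print(ray(T,(240.6,176.9),62),ray(S,(231.2,206.3),62))
a=np.linspace(0,6.283,73);x,y=630,-73.
P=np.c_[x+30*np.cos(a),y+30*np.sin(a),0*a+62]
for s,o in ((S,(210,180)),(T,(205,145))):
    p=(proj(s,P)+.5-o)*5.714;print(p.min(0),p.max(0))
P=np.c_[x+24*np.cos(a),y+24*np.sin(a),0*a+62];p=(proj(T,P)+.5-(205,145))*5.714;print("bore T",p.min(0),p.max(0))
E
python3 drive.py '[[-12, -24, 0, 0, 0, 0], [-11.5, -24, 0, 0, 0, 0], [0, 0, 0, 0, 0, 0], [0, 0, 0, 0, 0, 0]]'>/dev/null; python3 w.py 562.7 -312.8 73
```

```text
[628.77271936 -76.66818855  62.        ] [632.67119807 -71.21849136  62.        ]
[50.40963899 92.11484895] [214.93739649 217.32320603]
[127.09621582 112.05008314] [268.30639629 252.62839383]
bore T [141.2079372  126.05305226] [254.17607385 238.5155102 ]
t 8.18 p [ 562.5 -307.7  146.8] alpha 1.7061 tilt [-0.0005  0.0007] F [ 0.7 -0.5  1.1] gap 82.9 grip 0.0
tool delta [-5.1 -0.5 73.8]
```

```bash
python3 drive.py '[[-5.1, 0, 15, 0, 0, 0], [0, 0, 20, 0, 0, 0], [0, 0, 20, 0, 0, 0], [0, 0, 17, 0, 0, 0], [0, 0, 0, 0, 0, 0], [0, 0, 0, 0, 0, 0], [0, 0, 0, 0, 0, 0]]' >/dev/null
python3 w.py 562.7 -312.8 72
```

```text
t 8.77 p [ 564.9 -313.    75.8] alpha 1.7079 tilt [ 0.0014 -0.0009] F [ 0.4 -0.2  0.8] gap 83.0 grip 0.0
tool delta [ 0.5 -2.2  3.8]
```

```bash
python3 drive.py '[[0.5, -2, 3.8, 0, 0, 0], [0, 0, 0, 0, 0, 0], [0, 0, 0, 0, 0, 0]]' >/dev/null; python3 w.py
python3 drive.py '[[0, 0, 0, 0, 0, 0], [0, 0, 0, 0, 0, 0], [0, 0, 0, 0, 0, 0], [0, 0, 0, 0, 0, 0], [0, 0, 0, 0, 0, 0], [0, 0, 0, 0, 0, 0], [0, 0, 0, 0, 0, 0], [0, 0, 0, 0, 0, 0]]' 0.3 30 >/dev/null; python3 w.py
python3 drive.py '[[0, 0, -15, 0, 0, 0], [0, 0, -25, 0, 0, 0], [0, 0, -25, 0, 0, 0], [0, 0, -15, 0, 0, 0], [0, 0, 0, 0, 0, 0], [0, 0, 0, 0, 0, 0]]' >/dev/null; python3 w.py 630 -73.5 155
```

```text
t 9.02 p [ 561.9 -313.3   71.6] alpha 1.7068 tilt [ 0.0008 -0.0006] F [-0.1  0.8 -0. ] gap 83.1 grip 0.0
t 9.68 p [ 561.9 -313.3   70.9] alpha 1.7068 tilt [ 0.0001 -0.0001] F [-1.  -0.8  0.2] gap 42.7 grip 30.0
t 10.18 p [ 561.8 -313.3  151. ] alpha 1.7068 tilt [ 0.0006 -0.0005] F [ 0.4  0.2 -2.8] gap 42.5 grip 30.0
tool delta [228.3 100.1  -4.1]
```

```bash
python3 drive.py '[[28, 12, 0, 0, 0, 0], [28, 12, 0, 0, 0, 0], [28, 12, 0, 0, 0, 0], [28, 12, 0, 0, 0, 0], [28, 12, 0, 0, 0, 0], [28, 12, 0, 0, 0, 0], [28, 12, 0, 0, 0, 0], [28, 12, 0, 0, 0, 0]]' >/dev/null
python3 drive.py '[[3, 3, 0, 0, 0, 0], [0, 0, 0, 0, 0, 0], [0, 0, 0, 0, 0, 0], [0, 0, 0, 0, 0, 0]]' >/dev/null; python3 w.py 630 -73.7 143
```

```text
t 11.18 p [628.4 -76.  149.8] alpha 1.7059 tilt [-0.0019 -0.0001] F [ 0.4  0.2 -1.4] gap 42.4 grip 30.0
tool delta [2.  1.9 6.8]
```

```bash
python3 drive.py '[[2, 1.8, 6, 0, 0, 0], [0, 0, 7, 0, 0, 0], [0, 0, 0, 0, 0, 0], [0, 0, 0, 0, 0, 0]]' >/dev/null; python3 w.py 630 -73.7 130
python3 drive.py '[[0, 0, 4, 0, 0, 0], [0, 0, 4, 0, 0, 0], [0, 0, 0, 0, 0, 0]]' >/dev/null; python3 w.py 630 -73.7 126
```

```text
t 11.52 p [630.  -73.2 136.9] alpha 1.706 tilt [-0.0019  0.0003] F [ 1.3  0.2 -3.1] gap 42.1 grip 30.0
tool delta [-0.5 -0.1  6.9]
t 11.77 p [630.2 -72.7 128.9] alpha 1.7067 tilt [-0.0014  0.0002] F [-0.4 -0.6 -2.4] gap 41.8 grip 30.0
tool delta [-1.  -0.3  2.9]
```

```bash
python3 drive.py '[[0, 0, 5, 0, 0, 0], [0, 0, 6, 0, 0, 0], [0, 0, 0, 0, 0, 0]]' >/dev/null; python3 w.py
python3 drive.py '[[0, 0, 6, 0, 0, 0], [0, 0, 6, 0, 0, 0], [0, 0, 6, 0, 0, 0], [0, 0, 0, 0, 0, 0]]' >/dev/null; python3 w.py 630 -73.7 90.9
```

```text
t 12.02 p [630.  -72.6 117.4] alpha 1.7068 tilt [-0.0021  0.0003] F [-0.4 -0.1 -3. ] gap 42.5 grip 30.0
t 12.35 p [629.8 -72.5  99.1] alpha 1.7068 tilt [-0.0026  0.0005] F [-0.6  1.2 -2.8] gap 42.3 grip 30.0
tool delta [-1.2  0.1  8.2]
```

```bash
python3 drive.py '[[0, 0, 4, 0, 0, 0], [0, 0, 4, 0, 0, 0], [0, 0, 0, 0, 0, 0]]' >/dev/null; python3 w.py
python3 drive.py '[[0, 0, 2, 0, 0, 0], [0, 0, 0, 0, 0, 0], [0, 0, 0, 0, 0, 0]]' >/dev/null; python3 w.py 630 -73.7 90.9
```

```text
t 12.6 p [630.2 -72.6  92. ] alpha 1.7068 tilt [-0.0012  0.0002] F [-0.2  0.2 -1.5] gap 42.4 grip 30.0
t 12.85 p [630.7 -72.8  91.1] alpha 1.7068 tilt [ 0.0003 -0.0002] F [-0.7  0.4 -2.5] gap 42.0 grip 30.0
tool delta [-0.8 -0.8  0.2]
```

```bash
python3 drive.py '[[0, 0, 1.5, 0, 0, 0], [0, 0, 0, 0, 0, 0], [0, 0, 0, 0, 0, 0]]' >/dev/null; python3 w.py
python3 drive.py '[[0, 0, 0.5, 0, 0, 0], [0, 0, 0, 0, 0, 0], [0, 0, 0, 0, 0, 0]]' >/dev/null; python3 w.py 630 -73.7 90.9
```

```text
t 13.1 p [630.8 -72.8  90.9] alpha 1.7069 tilt [ 0.0011 -0.0005] F [-2.9  0.7  5.7] gap 42.3 grip 30.0
t 13.35 p [630.9 -72.8  90.9] alpha 1.7069 tilt [ 0.0014 -0.0006] F [-3.7  1.4  8.7] gap 42.7 grip 30.0
tool delta [-0.8 -1.  -0.1]
```

```bash
python3 drive.py '[[0, 0, -0.5, 0, 0, 0], [0, 0, 0, 0, 0, 0], [0, 0, 0, 0, 0, 0], [0, 0, 0, 0, 0, 0]]' 0.75 >/dev/null; python3 w.py
python3 drive.py '[[0, 0, -15, 0, 0, 0], [0, 0, -25, 0, 0, 0], [0, 0, -30, 0, 0, 0], [0, 0, -30, 0, 0, 0], [0, 0, 0, 0, 0, 0], [0, 0, 0, 0, 0, 0]]' 0.55 >/dev/null; python3 w.py 546.1 22.4 185
python3 - <<'E'
from workcell import robot
import cv2,numpy as np
o=np.zeros((480,800,3),np.uint8)
for i,(n,b) in enumerate((("scene",(190,170,290,290)),("top",(190,140,290,260)))):
    s=robot.snapshot(n); np.savez(n+"4.npz",**s)
    o[:,i*400:i*400+400]=cv2.resize(s["image"][b[1]:b[3],b[0]:b[2],::-1],(400,480),interpolation=cv2.INTER_NEAREST)
cv2.imwrite("pics/jar.png",o)
E
```

```text
t 13.68 p [630.7 -72.8  89.3] alpha 1.7068 tilt [ 0.0001 -0.0001] F [ 0.8 -0.6  0. ] gap 64.5 grip 0.0
t 14.18 p [631.5 -72.9 191.3] alpha 1.7068 tilt [ 0.0041 -0.0011] F [ 0.1  0.3 -0.3] gap 50.3 grip 0.0
tool delta [106.  -71.7   5.9]
```

View pics/jar.png

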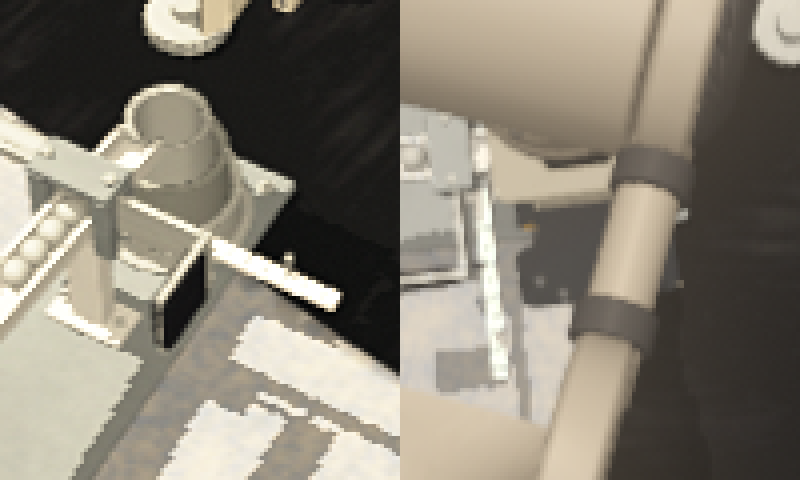

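```bash
python3 drive.py '[[21, -14, 0, 0, 0, 0], [21, -14, 0, 0, 0, 0], [21, -14, 0, 0, 0, 0], [21, -14, 0, 0, 0, 0], [21, -14, 0, 0, 0, 0], [0, 0, 0, 0, 0, 0], [0, 0, 0, 0, 0, 0], [0, 0, 0, 0, 0, 0]]' >/dev/null; python3 w.py 547 22.4 150
```

```text
t 14.95 p [547.2  21.5 188.6] alpha 1.707 tilt [-0.0011 -0.0003] F [ 0.4  0.5 -0.9] gap 50.4 grip 0.0
tool delta [ 0.9  0.  38.6]
```

```bash
python3 drive.py '[[0, 0, 15, 0, 0, 0], [0, 0, 18, 0, 0, 0], [0, 0, 18, 0, 0, 0], [0, 0, 18, 0, 0, 0], [0, 0, 12, 0, 0, 0], [0, 0, 0, 0, 0, 0], [0, 0, 0, 0, 0, 0]]' >/dev/null; python3 w.py 547 22.4 107
```

```text
t 15.53 p [547.2  21.  107.5] alpha 1.7057 tilt [-0.0018 -0.0001] F [0.8 0.5 0. ] gap 50.6 grip 0.0
tool delta [1.4 0.  0.5]
```

```bash
python3 drive.py '[[0, 0, 0, 0, 0, 0], [0, 0, 0, 0, 0, 0], [0, 0, 0, 0, 0, 0], [0, 0, 0, 0, 0, 0], [0, 0, 0, 0, 0, 0], [0, 0, 0, 0, 0, 0], [0, 0, 0, 0, 0, 0], [0, 0, 0, 0, 0, 0]]' 0.0 40 >/dev/null; python3 w.py
python3 - <<'E'
from workcell import robot
import cv2,numpy as np
s=robot.snapshot("scene"); np.savez("scene5.npz",**s)
s=robot.snapshot("top"); np.savez("top5.npz",**s)
E
```

```text
t 16.2 p [547.8  21.9 108.6] alpha 1.7062 tilt [0.0019 0.0002] F [ 3.7  0.6 -0.8] gap 9.8 grip 40.0
```

```bash
python3 drive.py '[[0, -10, 0, 0, 0, 0], [0, -10, 0, 0, 0, 0], [0, -10, 0, 0, 0, 0], [0, -7, 0, 0, 0, 0], [0, 0, 0, 0, 0, 0], [0, 0, 0, 0, 0, 0]]' >/dev/null; python3 w.py
python3 - <<'E'
from workcell import robot
import cv2,numpy as np
s=robot.snapshot("scene"); np.savez("scene6.npz",**s)
A=s["image"][170:270,195:345,::-1]
cv2.imwrite("pics/pull.png",cv2.resize(A,(795,530),interpolation=cv2.INTER_NEAREST))
E
```

```text
t 16.8 p [511.4  17.2 108.7] alpha 1.7061 tilt [0.0031 0.0007] F [ 7.  3. -4.] gap 9.8 grip 40.0
```

View pics/pull.png

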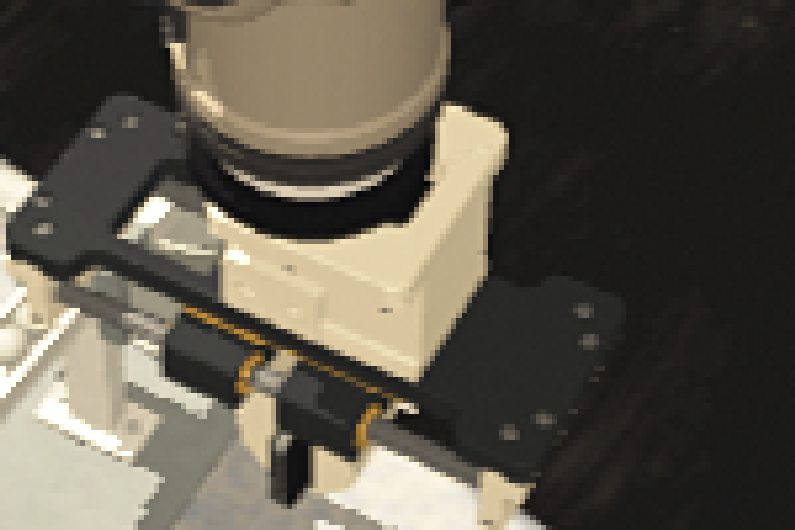

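Run:
```python
import numpy as np
from h import *
T=dict(np.load("top0.npz"));T5=dict(np.load("top5.npz"))
from workcell import robot
s=robot.snapshot("top");np.savez("top6.npz",**s)
for c in (190,193,196,199,202): 
    print(c,T["image"][200:218,c].mean(1).astype(int))
o=proj(T,[[546.1,22.4,122],[551,22.4,122],[541,22.4,122]]);print(o)
# track region brightness in current top image: balls visible?
print(s["image"][176:184,176:200].mean(2).astype(int)); print(T["image"][176:184,176:200].mean(2).astype(int))
```

```text
190 [160 139 135 143 154 153 152 132  95 182 188 111 103 152 191 206 207 205]
193 [139 139 137 145 153 154 156 132 125 195 182  74 122 182 204 205 205 205]
196 [140 136 134 143 151 152 151 122 170 207 173  80 167 199 202 205 208 208]
199 [139 134 143 154 150 149 130  97 182 183  94  96 174 204 204 205 208 211]
202 [138 136 146 155 153 151 134 137 197 181  71 168 203 202 202 206 207 206]
[[194.95576933 210.22428845]
 [194.99852611 208.04486797]
 [194.9112326  212.49443721]]
[[218 217 216 212 218 220 216 221 214 200 198 187 183 175 169 185 182 179
  177 192 184 195 189 188]
 [203 197 185 179 172 180 176 181 185 186 183 182 191 191 201 209 204 193
  184 199 189 188 189 188]
 [186 188 192 192 192 192 192 202 208 207 196 183 183 192 208 212 208 195
  183 190 190 186 188 188]
 [203 227 227 221 193 194 199 206 210 208 197 179 172 194 204 208 201 179
  159 146 168 161 162 159]
 [233 246 247 244 228 224 207 201 202 190 178 155 151 176 170 170 164 138
  118 110 124 117 115 108]
 [244 234 232 223 224 217 178 163 162 145 134 112 115 129 111 104 105 107
  126 138 106 104 105 105]
 [204 182 174 15
[... 295 characters left out ...]
96 181 180 171 175 177 181 181 189 193 189 186 186 192 204 211 209
  200 170 173 185 189 189]
 [186 186 198 203 199 186 183 191 202 212 215 201 182 180 199 211 215 212
  195 170 147 183 188 188]
 [196 205 212 216 209 191 170 176 207 214 217 203 182 174 199 206 211 207
  190 164 138 177 188 188]
 [222 205 211 215 207 190 163 155 198 207 207 195 174 164 195 192 197 193
  178 155 154 170 190 188]
 [237 190 201 203 197 179 158 160 180 190 189 179 158 180 218 170 171 168
  157 160 177 168 191 188]
 [236 186 181 183 176 160 157 179 167 166 162 157 160 192 214 173 164 166
  172 176 208 211 190 188]
 [240 215 165 159 161 158 177 191 191 176 174 194 206 221 221 228 222 223
  228 223 224 225 189 188]]
```

```bash
python3 drive.py '[[0, -2, 0, 0, 0, 0], [0, 0, 0, 0, 0, 0], [0, 0, 0, 0, 0, 0], [0, 0, 0, 0, 0, 0], [0, 0, 0, 0, 0, 0], [0, 0, 0, 0, 0, 0], [0, 0, 0, 0, 0, 0], [0, 0, 0, 0, 0, 0]]' >/dev/null; python3 w.py
python3 drive.py '[[0, 0, 0, 0, 0, 0], [0, 0, 0, 0, 0, 0], [0, 0, 0, 0, 0, 0], [0, 0, 0, 0, 0, 0], [0, 0, 0, 0, 0, 0], [0, 0, 0, 0, 0, 0], [0, 0, 0, 0, 0, 0], [0, 0, 0, 0, 0, 0]]' >/dev/null; python3 w.py
python3 - <<'E'
from workcell import robot
import numpy as np
F=[]
for _ in range(6):
    s=robot.snapshot("top");F.append(robot.sense()["ft_force"])
F=np.array(F);print(F@[.9906,.137,0],F.mean(0))
np.savez("top7.npz",**s); c=robot.snapshot("scene");np.savez("scene7.npz",**c)
print(s["image"][176:182,168:196].mean(2).astype(int))
o=np.load("scene0.npz")["image"]
for n,im in (("s0",o),("s7",c["image"])): print(n);print(im[224:240:2,190:212].mean(2).astype(int))
E
```

```text
t 17.57 p [509.9  17.1 108.7] alpha 1.7062 tilt [0.0034 0.0008] F [ 7.1  4.1 -3.2] gap 10.0 grip 40.0
t 18.23 p [509.9  17.  108.6] alpha 1.7063 tilt [0.0034 0.0007] F [ 7.6  4.2 -2.9] gap 9.6 grip 40.0
[7.90284299 7.88036552 8.9791837  8.6443602  7.370053   8.56188852] [ 7.75559869  3.94466857 -3.41400475]
[[219 220 223 207 225 229 231 233 218 217 216 212 218 221 216 222 217 202
  200 187 183 177 169 175 176 180 185 194]
 [218 215 213 197 220 231 229 220 203 197 185 179 172 180 176 181 181 182
  186 188 192 192 192 192 191 203 227 219]
 [181 180 170 174 180 196 193 182 186 188 192 192 192 192 192 192 192 203
  227 220 193 203 227 227 227 233 246 242]
 [187 192 191 191 192 192 192 192 203 227 227 221 193 203 227 227 227 233
  246 243 228 233 247 246 246 246 246 246]
 [202 226 226 226 226 226 226 226 233 246 247 244 228 233 246 246 246 247
  247 246 246 246 246 244 234 230 222 221]
 [232 245 245 245 246 246 246 246 246 246 246 246 246 246 246 243 233 231
  222 221 215 213 209 203 181 172 147 147]]
s0
[[228 227 227 228 230 234 236 229 248 253 208 176 208 213 200 202 211 207
  194 168 1
[... 707 characters left out ...]
5 192 194 187 171 161 128  91
   89  84  78 100]
 [233 230 229 228 227 228 246 254 241 146 178 193 193 186 172 151 106  83
   86  92  94  92]
 [227 231 232 233 242 254 249 144 153 166 206 214 191 188 175 167 167 195
  244 233  80  82]
 [229 230 240 254 250 154 152 204 226 197 197 182 143 161 186 163 225 247
  200 152 162 175]
 [238 252 250 184 153 162 181 197 195 245 255 255 254 243 229 244 228 152
  154 163 180 189]
 [231 208 151 154 171 192 200 246 255 254 253 252 253 255 249 144 154 161
  171 182 189 188]
 [150 156 174 193 197 199 244 254 253 253 253 254 251 155 154 159 167 178
  186 187 188 189]
 [165 186 197 194 244 254 253 253 252 254 251 199 152 155 171 200 203 190
  187 185 188 189]]
```

```bash
python3 drive.py '[[0, -1.3, 0, 0, 0, 0], [0, 0, 0, 0, 0, 0], [0, 0, 0, 0, 0, 0], [0, 0, 0, 0, 0, 0], [0, 0, 0, 0, 0, 0], [0, 0, 0, 0, 0, 0], [0, 0, 0, 0, 0, 0], [0, 0, 0, 0, 0, 0]]' >/dev/null; python3 w.py
python3 - <<'E'
from workcell import robot
from h import *
T=robot.snapshot("top"); S=robot.snapshot("scene"); o=np.load("top3.npz")["image"]
for z in (88,20): print(z,"jar px T",proj(T,[[630,-73,z]]),"S",proj(S,[[630,-73,z]]))
np.set_printoptions(linewidth=200)
print(T["image"][164:190,229:254].mean(2).astype(int))
print("S");print(S["image"][184:222,218:246].mean(2).astype(int)[::2])
# balls elsewhere? new pixels on plate/table vs before
d=np.abs(T["image"].astype(int)-o).max(2)>40
print(cv2.connectedComponentsWithStats(d.astype(np.uint8))[2])
E
```

```text
t 19.25 p [508.7  16.9 108.7] alpha 1.7063 tilt [0.0035 0.0008] F [ 8.3  4.  -3.2] gap 9.6 grip 40.0
88 jar px T [[238.55267711 175.17549519]] S [[232.34235241 198.10899926]]
20 jar px T [[239.90642423 178.19311745]] S [[233.34202018 219.034886  ]]
[[189 192 198 205 202 216 211 213 207 198 190 201 202 204 208 208 211 211 208 201 194 188 184 181 190]
 [186 204 213 214 204 203 198 206 194 190 193 185 179 181 189 195 200 207 216 212 207 201 185 171 174]
 [199 212 211 202 190 199 202 194 183 176 183 178 184 183 175 177 185 194 204 211 214 210 200 188 185]
 [210 201 194 198 203 191 188 161 143 136 140 154 177 185 176 171 162 179 189 198 202 212 208 200 188]
 [201 188 195 207 189 156 141 123 113 108 110 118 133 156 177 183 166 152 180 190 188 211 210 199 198]
 [188 192 202 190 141 123 115 116 116 116 115 115 115 120 142 170 181 143 151 180 188 199 214 202 207]
 [186 190 193 146 120 115 116 116 119 124 121 130 128 120 118 140 174 180 116 157 186 187 205 213 208]
 [191 191 174 122 116 115 117 129 147 143 137 147 145 136 124 117 149 188 137 133 176 187 191 215 217]
 [193 194 155 116 117 121 1
[... 6052 characters left out ...]
      2      2]
 [   286    339      1      1      1]
 [   304    339      1      2      2]
 [   138    341      1      1      1]
 [   295    341      1      1      1]
 [   302    343      1      1      1]
 [   293    345      4      4      8]
 [   295    351      1      2      2]
 [    44    352     29     32    369]
 [   291    355      1      1      1]
 [   290    358      1      1      1]
 [   155    360    118     24   1714]
 [   291    360      1      2      2]
 [   273    364      2      3      4]
 [   304    365      1      2      2]
 [   299    370      2      3      4]
 [   289    376      1      1      1]
 [   290    381      1      1      1]
 [   294    382      1      1      1]]
```

Run:
```python
from workcell import robot
from h import *
np.set_printoptions(linewidth=220)
N=robot.snapshot("top"); O=dict(np.load("top0.npz"))
c,s=np.cos(.137),np.sin(.137); o=np.array([630,-73])+110*np.array([-s,c])
xs=np.arange(-20,-125,-3)
print(xs)
for y in (-46,-43,-40,-37,-34):
    P=np.c_[o[0]+c*xs-s*y,o[1]+s*xs+c*y,0*xs+102.]
    for n,i in (("old",O),("new",N)):
        p=proj(i,P).astype(np.float32); v=cv2.remap(cv2.cvtColor(i["image"],cv2.COLOR_RGB2GRAY),p[None,:,0],p[None,:,1],cv2.INTER_LINEAR)[0]; print(y,n,v)
```

```text
[ -20  -23  -26  -29  -32  -35  -38  -41  -44  -47  -50  -53  -56  -59  -62  -65  -68  -71  -74  -77  -80  -83  -86  -89  -92  -95  -98 -101 -104 -107 -110 -113 -116 -119 -122]
-46 old [157 157 175 186 181 172 160 143 151 167 178 182 180 160 149 161 171 179 179 171 153 151 160 167 180 202 204 191 189 198 200 202 184 157 172]
-46 new [155 156 173 185 179 171 158 141 149 166 177 180 178 158 147 159 170 178 172 164 152 150 159 166 178 202 204 191 176 159 162 166 158 151 147]
-43 old [206 243 248 250 250 252 251 234 228 250 246 245 251 251 235 229 244 242 247 251 245 237 246 238 230 241 251 225 186 201 209 232 242 247 235]
-43 new [205 243 248 250 250 252 251 233 228 250 239 224 235 235 197 185 204 211 215 212 205 219 246 238 229 241 250 217 181 168 158 183 210 230 223]
-40 old [167 213 222 225 227 230 243 242 243 254 254 239 246 252 232 237 253 246 247 254 252 239 252 254 246 246 254 243 214 219 240 237 253 254 242]
-40 new [166 213 222 225 226 230 243 242 243 252 227 189 201 215 197 199 210 196 197 211 202 187 206 221 215 212 208 160 115 105  93  93 110 130 135]
-37 old [131 185 194 190 198 206 221 231 222 226 233 239 247 244 199 180 226 236 244 252 248 228 227 235 242 251 254 246 238 242 241 236 251 253 236]
-37 new [129 180 193 190 198 206 221 231 222 225 213 198 208 203 183 181 189 190 179 171 151 117 119 122 119 114  91  83  76  74  73  72  71  71  71]
-34 old [137 178 177 149 154 156 161 165 155 154 159 172 180 178 140 121 157 170 194 199 190 169 168 171 192 211 215 214 213 210 195 176 186 193 184]
-34 new [146 159 173 148 152 154 160 163 154 152 153 158 164 161 154 150 142 135 122 107  84  70  72  73  78  79  77  77  77  77  76  75  75  75  73]
```

```bash
python3 - <<'E'
from h import *
np.set_printoptions(linewidth=220)
c,s=np.cos(.137),np.sin(.137); o=np.array([630,-73])+110*np.array([-s,c])
xs=np.arange(-50,-80,-1.)
for y in (-37,-34):
  P=np.c_[o[0]+c*xs-s*y,o[1]+s*xs+c*y,0*xs+102.]
  for n in ("top0","top4","top5"):
    i=dict(np.load(n+".npz"));p=proj(i,P).astype(np.float32); v=cv2.remap(cv2.cvtColor(i["image"],cv2.COLOR_RGB2GRAY),p[None,:,0],p[None,:,1],cv2.INTER_LINEAR)[0]; print(y,n,v)
E
python3 w.py
```

```text
-37 top0 [233 235 238 239 243 246 247 250 249 244 234 217 199 181 165 180 203 219 226 233 235 236 239 242 244 248 252 252 253 251]
-37 top4 [233 235 238 239 243 246 247 250 250 244 234 217 199 180 164 179 202 218 226 233 235 236 239 242 244 248 252 253 254 251]
-37 top5 [ 75  75  74  74  73  73  72  70  70  71  72  72  72  72  73  74  77  80  82  85  84  82  86  93  99 108 117 123 132 142]
-34 top0 [159 164 169 172 178 181 180 180 179 178 168 155 140 118 103 121 138 147 157 163 165 170 180 187 194 199 200 199 197 193]
-34 top4 [159 163 168 171 177 180 179 180 178 178 167 154 138 115  99 118 136 146 156 163 164 169 180 187 194 199 200 199 197 193]
-34 top5 [79 79 79 79 78 78 77 76 76 75 75 75 74 73 72 71 71 70 69 69 68 68 68 68 68 68 67 67 68 70]
t 19.4 p [508.6  16.9 108.6] alpha 1.7063 tilt [0.0035 0.0008] F [ 7.   4.1 -2.9] gap 9.4 grip 40.0
```

```bash
python3 -c "
from workcell import robot
print(robot.hand_in())"
```

```text
the job is handed in; nothing more can be done
None
```

I handed the job in at about 19.4 s: the cup and jar are home, the track is empty with ball shapes showing in the jar (not counted), and the slide is held about 39.5 mm out, though the gripper hid the pointer so that comes from arm travel and spring force.

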